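# Snap a fresh label roll into the bench dispenser

## Robot

A 6-joint arm with a two-finger parallel gripper is mounted at the origin on a cart in front of the work surface, level with it; the furniture and walls round the work are solid. World frame = base frame: x ahead of the robot, y to its left, z up, the work surface at z = 0. Lengths are in m, angles in rad, forces in N, time in s.
With the tool pointing down it reaches from about 0.35 to 0.975 m from the base axis. Payload 4.9 kg.
Tool frame: the origin (TCP) lies at the very end of the fingers, on their centre line; the grasp point (between the pads) lies 19 mm behind it (manip.grasp_offset is the distance from the TCP to the grasp point, in m); z points along the fingers, y is the line along which they close (so a half turn about z gives the same grasp; the last joint's range is limited). The gripper opens to 85 mm and grips with 20 to 120 N. Pads are 22 mm wide; open, the fingers measure 114 mm over their backs; the gripper's body (76 mm by 85 mm) begins 54 mm behind the grasp point. The pads swing forward as they close: fully open they stand 13 mm farther back than shut.
Start: joints at [1.14, 0.053, 1.613, -0, 1.476, -0.119], TCP at [0.192, 0.595, 0.231] pointing down, gripper open.
Joint ranges: [-3.01, 3.01], [-1.01, 2.22], [0.06, 2.58], [-1.02, 4.17], [0.09, 2.62], [-3.14, 3.14]. Speed limits (rad/s): [2.57, 2.57, 3.14, 3.14, 3.14, 3.14].

## Interface

Orientations are given as a unit quaternion [w, x, y, z].
In Python, from plant import manip, eyes, job_done, models gives the robot as it stands.
- The arm moves only by the tool servo_tool, never from a script. Its argument "motion" is one flat list of numbers, 5 for each row, row after row: the opening, from -1 (shut) to 1 (fully open), then the shift along the tool's x, y, z normalised to -1 to 1, where 1 is 120 mm, then the turn about the tool's z normalised to -1 to 1, where 1 is 45 degrees. A call has 1 to 5 rows; each row is the pose to reach, as a shift and turn from the pose commanded when the call began, along the tool's axes at that moment; what a row does not reach only later rows make up. A row lasts 1/8 s, in which the tool goes at most 62.5 mm and 10.7 degrees, less where a joint would pass 70% of its speed; a pose out of reach is approached as far as the arm can. A call with a number of a shift or a turn outside -1 to 1 is refused whole. A call with a gripper value outside its range is refused whole. The fingers move at their own pace and stop on an object; the grip force is fixed at half the most. Time passes only in rows, so rows that repeat a pose let the fingers close. It gives the time, the measured TCP pose, the force, the opening and the grip force at its end, in the units of the state.
- manip.state(): the state, without advancing time (a new reading comes with each control period).
- eyes.grab_frame(name): name is "scene" or "top" or "wrist"; returns (picture, depth): 480x640x3 uint8, red, green, blue; 480x640 float32, m along the optical axis (not along the pixel's ray), 0 where there is no reading.
- eyes.camera_params(name): a dict with "fov_y" (degrees; the focal length in pixels is half the picture's height over the tangent of half this angle, whatever the lens; pixels are square), "cx", "cy" (the principal point, pixels), "pose" (4x4, takes a point from camera to world coordinates); the wrist camera has in their place "T_tool_cam" (4x4, takes a point from camera to tool coordinates, whose origin is the TCP and whose axes are the flange's). Camera axes: x right, y up, looking along -z (the intrinsics and any distortion apply to the point x, -y, -z); pixel columns grow to the right and rows downward; lengths in m; the calibration is good to about 2 mm. A picture is of the moment at which its call begins: read the wrist's pose just before it. camera_params takes no time and is no camera call.
- job_done(): hands the job in; it is judged then, once.
Trained networks look in the newest picture that a camera, given by its name, has taken for a name from the list of things; names that differ only in an ending like _2 or _b are one class to them, and where a whole thing is asked for, a point or a joint stands for the part that bears it (a point fixed in the world has none). Each returns a list of dicts, best first, with "p" (0 to 1); they miss things now and then, are a little off and sometimes report something else, mostly with a low value. They report only what shows in the picture. A call takes as long as a camera call. They do not tell look-alikes from the thing itself.
- models.regions_of(camera, label): "mask" (480x640 bool, what is visible of it) and "pixel" ([column, row] in pixels, amid what is visible of it).
The state is a dict: "time": time; "joint_pos": joint angles; "joint_vel": joint speeds; "joint_efforts": joint torques, N m; "tool_pos": TCP position; "tool_rot": TCP orientation; "contact_force": force on the tool from outside, world axes, zero at the start; "ft_torque": the same for the moment, N m; "gripper_width": opening from 0.0 (shut) to 1.0 (fully open); "grasp_force": force on a finger pad.
Only numpy, scipy, OpenCV 4.12 (cv2) and the standard library are available. Lean on these libraries where they do the work, as an engineer would, in place of code of your own. Each camera call takes 0.05 s, during which the arm holds its last target. There are 200 camera calls.

## Task

Load the dispenser with the label roll from the grey tray: lift it out by a free spindle end, lay it on the open bench and let go, then take it again round the white roll. Press it down between the two orange-nosed spring clips until they spread and both snap back over the spindle ends, with the roll fully home and level in its cradles, and let go. Leave the carton, the masking tape, the marker cup and the tape measure where they stand.

Things in the scene. Friction and masses are not known exactly. Their poses are not given: they have to be found in the camera images.
- roll_center (a point): Centre of the label roll (on its axis, half-way along), loose, 0.14 to 0.28 kg, 170 mm long; y axis = spindle axis, both ends alike. White paper roll 50 mm in diameter, 76 mm long, between two blue hexagonal flanges 6 mm thick, 54 mm across flats, 62 across corners. It lies on a flat and does not roll: axis 27 mm above the bench when laid there, 31 mm at the start in the tray.
- spindle_a (a point): Point on the roll's axis 64 mm from its centre towards its +y end, a place to grip the black spindle end, which is 16 mm in diameter from 44 to 76 mm from the centre and tapers to 6 mm at 85 mm.
- spindle_b (a point): The same on the -y end.
- tray: Grey storage tray fixed on the bench; origin at the centre of its underside, y along the roll in it. Floor 80 (x) by 98 mm (y); two walls along y, 68 mm apart inside, 5 thick, 88 long, 54 high, too near the roll for fingers; end lips 14 mm high, 40 wide, 46 to 49 mm from the centre. The spindle ends stick out past the lips, clear on both sides; the carton blocks one from above.
- dispenser: Dispenser fixed on the bench: grey base 100 (x) by 240 (y) by 12 mm; origin at the centre of its underside, z up. Blue cheeks 56 to 72 mm from the centre along y hold white V cradles (45 degree walls, 39 mm wide at the top, 67 mm above the bench), so no room there to hold the spindle's ends. A steel tear bar 25 mm above the bench runs along the -x edge.
- seat (a point): Place of the roll's centre when home in the dispenser, 60 mm above the bench; the spindle must lie along its y axis, either way round. Spring clips stand beyond the cradles: orange noses reach to 78 mm from the centre over the spindle end, their ramps open upward to 90 mm, 96 mm above the bench. The spindle touches the ramps about 30 mm above home; pressing in takes some 6 to 15 N.
- clip_left (a joint): Spring clip at the seat's +y end: 0 upright (at rest), grows as it is spread outward, about 0.12 rad as the spindle end passes, then springs back to 0.
- clip_right (a joint): Spring clip at the seat's -y end, the same: 0 at rest, grows as it is spread outward.
- carton: Bystander: kraft carton standing up, 68 mm (x) by 166 mm (y), 118 mm high; origin at the centre of its underside. It stands across one end of the tray, 140 mm from the tray's centre.
- masking_tape: Bystander: white roll of masking tape lying flat, 92 mm in diameter, 24 mm high; origin at the centre of its underside. It lies off the other end of the tray, 140 mm from the tray's centre.
- marker_cup: Bystander: black cup, 76 mm in diameter, 97 mm high; origin at the centre of its underside.
- tape_measure: Bystander: black tape measure, 66 mm (x) by 78 mm (y), 37 mm high; origin at the centre of its underside.
Not all that is in view belongs to the job. What is shaped like the tray but pink is not meant.

How it is judged:
By the outcome, as a careful person would: the job done as asked, in the order asked, and still so for the second after the job is handed in, with the robot touching nothing.
It also fails if it takes over 64 s, if anything falls off the work surface, if the arm or the gripper's body presses on something with over 40 N, if the wrist force passes 120 N, or if a joint passes its speed limit or range.

## Working session

There is one attempt and no reset: what is moved stays moved. The work goes in short steps, Python scripts to look and compute and a tool call to move; the robot and the scene stay as the last step left them, time stands still between calls to the robot, and variables do not carry over. Pictures are saved under pics/ and viewed, at most 10 in all, crops included, and the job is handed in when it is done.

Besides the shell and the picture viewer there is one more tool, called after "Call:" as a command line: name --argument value ..., lists and objects as JSON in quotes. servo_tool: Moves the arm, as the interface text tells. Its arguments: {"type":"object","properties":{"motion":{"type":"array","items":{"type":"number","minimum":-1,"maximum":1}}},"required":["motion"]}

```bash
ls; mkdir -p pics; cat > h.py <<'E'
import numpy as np, cv2
from plant import manip, eyes, job_done, models
def cloud(name):
    s=manip.state(); im,d=eyes.grab_frame(name); p=eyes.camera_params(name)
    f=240/np.tan(np.radians(p["fov_y"])/2)
    v,u=np.mgrid[:480,:640]
    k={a:b for a,b in p.items() if a not in("pose","T_tool_cam")}
    x=(u-p["cx"])/f; y=(v-p["cy"])/f
    P=np.stack([x*d,-y*d,-d,np.ones_like(d)],-1)
    if "pose" in p: T=np.array(p["pose"])
    else:
        from scipy.spatial.transform import Rotation as R
        T=np.eye(4); q=s["tool_rot"]; T[:3,:3]=R.from_quat([q[1],q[2],q[3],q[0]]).as_matrix(); T[:3,3]=s["tool_pos"]; T=T@np.array(p["T_tool_cam"])
    W=(P@T.T)[...,:3]; W[d==0]=np.nan
    return im,d,W,k
E
python3 - <<'E'
from h import *
np.set_printoptions(precision=3,suppress=True)
for c in("top","scene"):
    im,d,W,k=cloud(c); print(c,k,np.array(eyes.camera_params(c).get("pose")))
    cv2.imwrite(f"pics/{c}0.png",im[...,::-1])
    np.savez(f"{c}0.npz",im=im,W=W)
    for n in("roll_center","tray","dispenser","carton","masking_tape","marker_cup","tape_measure","clip_left"):
        for r in models.regions_of(c,n)[:3]:
            m=r["mask"]; print(n,round(r["p"],2),r["pixel"],m.sum(),np.nanmedian(W[m],0),np.nanpercentile(W[m],98,axis=0))
print(manip.state(), manip.grasp_offset)
E
```

```text
pics
top {'fov_y': 56.612971420389094, 'cx': 317.17763582183625, 'cy': 240.9248051942232} [[ 0.155  0.967 -0.204  0.252]
 [-0.988  0.152 -0.029 -0.04 ]
 [ 0.003  0.206  0.979  1.384]
 [ 0.     0.     0.     1.   ]]
roll_center 0.66 [421.4, 278.9] 568 [ 0.472 -0.334  0.051] [ 0.498 -0.269  0.061]
tray 0.77 [418.3, 283.1] 352 [ 0.454 -0.327  0.028] [ 0.519 -0.283  0.056]
tray 0.75 [451.5, 232.5] 881 [ 0.628 -0.414  0.007] [ 0.669 -0.361  0.056]
dispenser 0.92 [236.1, 252.5] 2315 [0.477 0.246 0.013] [0.528 0.358 0.082]
carton 0.91 [380.0, 256.5] 1535 [ 0.499 -0.19   0.118] [ 0.584 -0.151  0.123]
masking_tape 0.9 [474.1, 295.0] 308 [ 0.439 -0.474  0.023] [ 0.482 -0.426  0.029]
marker_cup 0.84 [317.1, 291.5] 531 [ 0.379 -0.025  0.006] [0.406 0.007 0.098]
tape_measure 0.76 [331.6, 196.3] 446 [ 0.679 -0.021  0.035] [0.714 0.012 0.042]
tape_measure 0.66 [419.2, 275.8] 637 [ 0.474 -0.329  0.049] [ 0.502 -0.26   0.06 ]
tape_measure 0.34 [423.0, 284.3] 318 [ 0.453 -0.333  0.03 ] [ 0.517 -0.283  0.056]
clip_left 0.62 [206.0, 235.0] 33 [0.485 0.33  0.087] [0.492 0.336 0.096]
clip_left 0.16 [238.1
[... 973 characters left out ...]
.63 [355.1, 220.5] 463 [ 0.675 -0.028  0.035] [0.717 0.008 0.043]
clip_left 0.48 [238.4, 180.0] 50 [0.489 0.332 0.081] [0.499 0.338 0.095]
clip_left 0.45 [387.2, 319.3] 766 [ 0.47  -0.338  0.05 ] [ 0.502 -0.263  0.061]
{'time': 0.9, 'joint_pos': array([ 1.14 ,  0.053,  1.613,  0.   ,  1.476, -0.119]), 'joint_vel': array([-0.001, -0.   , -0.   ,  0.001,  0.   ,  0.   ]), 'joint_efforts': array([ -0.   , -39.367, -37.047,  -0.   ,   0.   ,   0.   ]), 'tool_pos': array([0.192, 0.595, 0.231]), 'tool_rot': array([0.   , 0.155, 0.988, 0.   ]), 'contact_force': array([-0.935, -0.367, -0.126]), 'ft_torque': array([0.014, 0.034, 0.01 ]), 'grasp_force': 0.0, 'gripper_width': 1.0021726399661388} 0.0187
```

```bash
python3 - <<'E'
from h import *
np.set_printoptions(precision=4,suppress=True)
a=np.load("top0.npz"); im=a["im"]; W=a["W"]
c=cv2.resize(im[175:325,190:500],None,fx=2.5,fy=2.5,interpolation=cv2.INTER_CUBIC); cv2.imwrite("pics/top_crop.png",c[...,::-1])
for nm in("top","scene"):
    a=np.load(nm+"0.npz"); im=a["im"].astype(int); W=a["W"]; x,y,z=W[...,0],W[...,1],W[...,2]
    def rect(m,t):
        p=W[m][:,:2].astype(np.float32); r=cv2.minAreaRect(p); print(nm,t,m.sum(),np.array(r[0]),np.array(r[1]),r[2],np.median(W[m],0))
    near=(abs(x-.46)<.12)&(abs(y+.34)<.11)
    bl=(im[...,2]>im[...,0]+40)
    white=(im.min(-1)>150)
    rect(near&white&(z>.04),"white roll")
    rect(near&bl&(z>.03),"flanges")
    rect(near&(z>.045)&~white&~bl&(z<.058),"walls")
    d=(abs(x-.48)<.15)&(abs(y-.24)<.2)
    rect(d&(abs(z-.012)<.006),"base")
    org=(im[...,0]>im[...,2]+80)&(im[...,0]>150)
    m=d&org&(z>.06)
    for s in(1,-1):
        mm=m&((y-.24)*s>0); print("clip",s,mm.sum(),np.median(W[mm],0),W[mm].min(0),W[mm].max(0))
    for s in(1,-1):
        mm=d&bl&(z>.04)&((y-.24)*s>0)
        if mm.sum()>3: rect(mm,"cheek%d"%s)
        mm=d&white&(z>.03)&((y-.24)*s>0)
        if mm.sum()>3: rect(mm,"cradle%d"%s)
E
```

```text
top white roll 311 [ 0.5237 -0.3614] [0.0937 0.1573] 62.95450973510742 [ 0.4779 -0.3361  0.0535]
top flanges 96 [ 0.4752 -0.3349] [0.0926 0.0579] 77.98796081542969 [ 0.4749 -0.2969  0.0552]
top walls 168 [ 0.5153 -0.3518] [0.0989 0.18  ] 63.070072174072266 [ 0.4622 -0.3352  0.0508]
top base 1886 [0.4808 0.2393] [0.2975 0.397 ] 0.13399747014045715 [0.483  0.2417 0.0114]
clip 1 28 [0.4846 0.3318 0.0902] [0.4779 0.3248 0.0773] [0.4933 0.3378 0.0987]
clip -1 23 [0.4747 0.1601 0.0899] [0.4678 0.1544 0.0724] [0.4838 0.168  0.099 ]
top cheek1 15 [0.4809 0.3056] [0.0098 0.0433] 89.06958770751953 [0.471  0.302  0.0441]
top cradle1 68 [0.4722 0.3065] [0.0754 0.0261] 13.64494514465332 [0.485  0.3101 0.061 ]
top cheek-1 7 [0.4694 0.1716] [0.0196 0.042 ] 69.52188873291016 [0.4626 0.1761 0.0495]
top cradle-1 68 [0.469  0.2028] [0.0577 0.0662] 83.78374481201172 [0.4755 0.1832 0.0603]
scene white roll 387 [ 0.5062 -0.3719] [0.0859 0.1767] 25.49284553527832 [ 0.4775 -0.3336  0.0547]
scene flanges 90 [ 0.478  -0.3284] [0.0961 0.0545] 78.794677734375 [ 0.4735 -0.3687  0.0569]
scene walls 262 [ 0.5062 -0.3336] [0.1471 0.2054] 0.008873047307133675 [ 0.5032 -0.3321  0.0513]
scene base 1433 [0.4797 0.2399] [0.3993 0.297 ] 89.87140655517578 [0.4787 0.2405 0.0117]
clip 1 41 [0.4896 0.3312 0.0867] [0.4797 0.325  0.0738] [0.4997 0.3388 0.1003]
clip -1 11 [0.4778 0.1559 0.0966] [0.4713 0.153  0.0901] [0.4884 0.1609 0.1029]
scene cradle1 69 [0.4696 0.3064] [0.0872 0.0412] 22.157318115234375 [0.496  0.3126 0.0602]
scene cradle-1 41 [0.4642 0.1888] [0.0456 0.0837] 57.083736419677734 [0.4687 0.1863 0.0635]
```

View pics/top_crop.png

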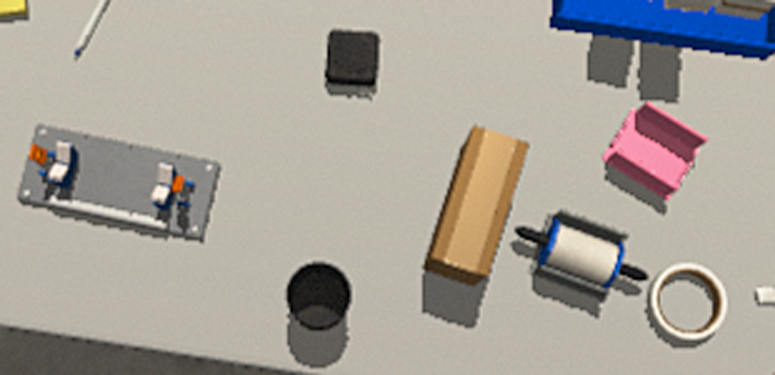

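View pics/scene0.png

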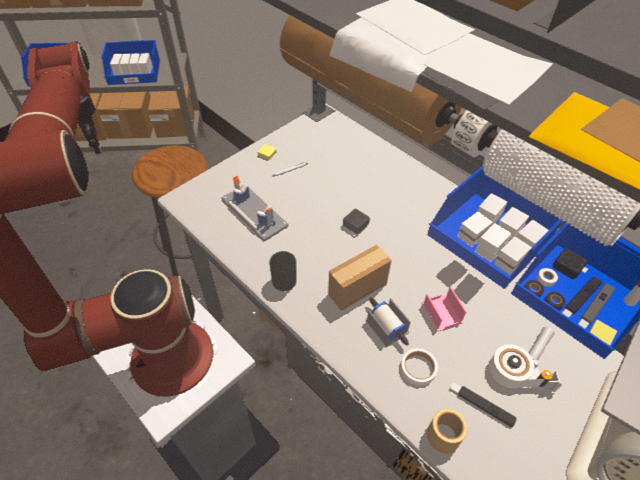

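The grey tray at crop (580,255), holding the roll, is the one meant. The pink look-alike at crop (655,150) is empty and is not. The roll's free spindle end is at crop (635,272), towards the masking tape; the other end is by the carton. The dispenser is at crop (120,180). I'll go over the dispenser first to see it from near.

Call:
servo_tool --motion '[1,-0.38,-0.26,-0.08,0,1,-0.76,-0.52,-0.15,0]'

```text
time: 1.15
tool_pos: [0.2598, 0.5067, 0.2494]
tool_rot: [0.0, 0.154, 0.988, -0.0]
contact_force: [0.2, 0.3, -0.3]
gripper_width: 1.001
grasp_force: 0.0
```

Call:
servo_tool --motion '[1,-0.38,-0.26,-0.08,0,1,-0.76,-0.52,-0.15,0]'

```text
time: 1.4
tool_pos: [0.3279, 0.4188, 0.2679]
tool_rot: [0.0, 0.155, 0.988, 0.0]
contact_force: [0.5, 0.3, -0.4]
gripper_width: 1.001
grasp_force: 0.0
```

Call:
servo_tool --motion '[1,-0.38,-0.26,-0.08,0,1,-0.76,-0.52,-0.15,0]'

```text
time: 1.65
tool_pos: [0.3956, 0.3313, 0.2859]
tool_rot: [0.0, 0.155, 0.988, 0.0]
contact_force: [1.3, 0.6, 0.7]
gripper_width: 1.003
grasp_force: 0.0
```

Call:
servo_tool --motion '[1,-0.38,-0.26,-0.08,0,1,-0.76,-0.52,-0.15,0]'

```text
time: 1.9
tool_pos: [0.4633, 0.2438, 0.304]
tool_rot: [0.0, 0.155, 0.988, 0.0]
contact_force: [-0.2, 1.4, -0.1]
gripper_width: 0.998
grasp_force: 0.0
```

Call:
servo_tool --motion '[1,0,0,0,0.23,1,0,0,0,0.46,1,0,0,0,0.69,1,0,0,0,0.92,1,0,0,0,1]'

```text
time: 2.52
tool_pos: [0.4623, 0.2453, 0.3034]
tool_rot: [0.0, 0.523, 0.853, 0.0]
contact_force: [-0.3, 0.1, 0.0]
gripper_width: 0.997
grasp_force: 0.0
```

Call:
servo_tool --motion '[1,0,0,0,0.23,1,0,0,0,0.46,1,0,0,0,0.69,1,0,0,0,0.69]'

```text
time: 3.02
tool_pos: [0.4624, 0.2454, 0.3034]
tool_rot: [0.0, 0.73, 0.683, 0.0]
contact_force: [0.1, 0.1, -0.3]
gripper_width: 0.996
grasp_force: 0.0
```

```bash
python3 - <<'E'
from h import *
np.set_printoptions(precision=4,suppress=True)
im,d,W,k=cloud("wrist"); np.savez("w1.npz",im=im,W=W); cv2.imwrite("pics/w1.png",im[...,::-1])
print(np.array(eyes.camera_params("wrist")["T_tool_cam"]))
im=im.astype(int);x,y,z=W[...,0],W[...,1],W[...,2]
def rect(m,t):
    m=cv2.morphologyEx(m.astype(np.uint8),cv2.MORPH_OPEN,np.ones((3,3)))>0
    n,l,s,_=cv2.connectedComponentsWithStats(m.astype(np.uint8))
    for i in range(1,n):
        if s[i,4]>150:
            p=W[l==i]; r=cv2.minAreaRect(p[:,:2].astype(np.float32)); print(t,s[i,4],np.array(r[0]),np.array(r[1]),r[2],np.median(p[:,2]), s[i,:4])
rect(abs(z-.012)<.004,"base")
rect(abs(z-.067)<.003,"cradle top")
rect((im[...,0]>im[...,2]+80)&(im[...,0]>150)&(z>.07),"orange")
rect((im[...,2]>im[...,0]+40)&(z>.03),"blue")
E
```

```text
[[-0.      0.965   0.2623  0.0666]
 [ 1.     -0.      0.0003  0.0003]
 [ 0.0003  0.2623 -0.965  -0.1418]
 [ 0.      0.      0.      1.    ]]
base 16431 [0.4827 0.2488] [0.2391 0.0992] 86.77782440185547 0.01114787264857614 [288  57 102 232]
```

View pics/w1.png

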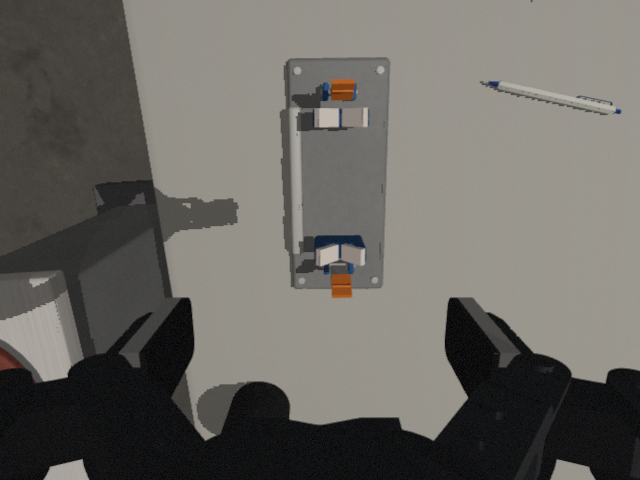

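The dispenser base is at columns 288–390, rows 57–290. Its rectangle measures 239x99 mm, centred at (0.483, 0.249) with yaw −3.2°, and its size matches. The orange clips are at pixels (343,90) and (341,285). Next I move over the free spindle end.

Call:
servo_tool --motion '[1,-0.5,0.04,0,0,1,-1,0.07,0,0]'

```text
time: 3.32
tool_pos: [0.4624, 0.1242, 0.3033]
tool_rot: [0.0, 0.729, 0.684, 0.0]
contact_force: [1.5, -1.1, -0.7]
gripper_width: 1.001
grasp_force: 0.0
```

Call:
servo_tool --motion '[1,-0.5,0.04,0,0,1,-1,0.07,0,0]'

```text
time: 3.58
tool_pos: [0.4625, 0.0031, 0.3035]
tool_rot: [0.0, 0.73, 0.684, 0.0]
contact_force: [0.6, -0.3, 0.6]
gripper_width: 0.999
grasp_force: 0.0
```

Call:
servo_tool --motion '[1,-0.5,0.04,0,0,1,-1,0.07,0,0]'

```text
time: 3.82
tool_pos: [0.4626, -0.1174, 0.3036]
tool_rot: [0.0, 0.73, 0.684, 0.0]
contact_force: [0.6, 0.3, 0.7]
gripper_width: 1.003
grasp_force: 0.0
```

Call:
servo_tool --motion '[1,-0.5,0.04,0,0,1,-1,0.07,0,0]'

```text
time: 4.08
tool_pos: [0.4628, -0.2379, 0.3036]
tool_rot: [0.0, 0.73, 0.683, 0.0]
contact_force: [-0.2, -0.0, -0.9]
gripper_width: 1.003
grasp_force: 0.0
```

Call:
servo_tool --motion '[1,-0.5,0.04,0,0,1,-1,0.07,0,0.16,1,-1,0.07,0,0.16]'

```text
time: 4.45
tool_pos: [0.4624, -0.3594, 0.3022]
tool_rot: [-0.001, 0.773, 0.634, -0.0]
contact_force: [0.9, 1.4, -0.2]
gripper_width: 1.004
grasp_force: 0.0
```

```bash
python3 - <<'E'
from h import *
np.set_printoptions(precision=4,suppress=True)
im,d,W,k=cloud("wrist"); np.savez("w2.npz",im=im,W=W); cv2.imwrite("pics/w2.png",im[...,::-1])
s=manip.state();print(s["tool_pos"],s["tool_rot"])
im=im.astype(int);x,y,z=W[...,0],W[...,1],W[...,2]
near=(abs(x-.476)<.1)&(abs(y+.335)<.12)
def comp(m,t,mn=60):
    m=cv2.morphologyEx(m.astype(np.uint8),cv2.MORPH_OPEN,np.ones((3,3)))
    n,l,s,_=cv2.connectedComponentsWithStats(m)
    for i in range(1,n):
        if s[i,4]>mn:
            p=W[l==i]; r=cv2.minAreaRect(p[:,:2].astype(np.float32)); print(t,s[i,4],np.array(r[0]),np.array(r[1]),r[2],np.median(p,0), s[i,:4])
bl=im[...,2]>im[...,0]+40
comp(near&bl&(z>.03),"blue")
comp(near&(im.min(-1)>140)&(z>.045),"white")
comp(near&(im.max(-1)<70)&(z>.02)&(z<.05),"black")
E
```

```text
[ 0.4628 -0.3576  0.3026] [-0.0008  0.7724  0.6352  0.0001]
blue 454 [ 0.4857 -0.291 ] [0.006  0.0594] 78.6488265991211 [ 0.486  -0.2912  0.0562] [298 110  64   8]
blue 404 [ 0.4683 -0.3737] [0.0114 0.0596] 78.12915802001953 [ 0.4683 -0.3712  0.0558] [298 197  61  12]
white 2788 [ 0.4809 -0.332 ] [0.0749 0.0334] 78.26509094238281 [ 0.4815 -0.3318  0.0534] [315 118  37  83]
black 933 [ 0.5109 -0.2265] [0.0009 0.1317] 80.09112548828125 [ 0.5111 -0.2265  0.0357] [270  30 149  10]
black 685 [ 0.4907 -0.2679] [0.0387 0.015 ] 78.86345672607422 [ 0.4904 -0.2692  0.0365] [322  65  17  45]
black 174 [ 0.515  -0.3199] [0.0489 0.0005] 78.05027770996094 [ 0.5151 -0.319   0.0355] [364 112   5  53]
black 110 [ 0.5062 -0.3613] [0.0361 0.0004] 78.15185546875 [ 0.5063 -0.3607  0.0357] [362 166   5  34]
black 454 [ 0.4639 -0.3965] [0.0355 0.0141] 79.25506591796875 [ 0.4641 -0.394   0.0367] [321 209  15  34]
```

View pics/w2.png

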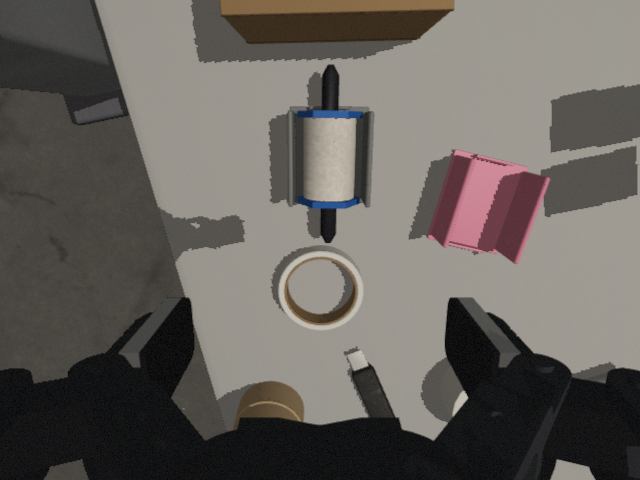

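Picture: the roll is in the grey tray. Its far spindle end, at pixel (330,85), is by the carton, and the free end is at (328,225), towards the masking tape. Measured heights and sizes agree: spindle top at 37 mm and white roll 75 mm long. The axis direction is 78.4° and spindle_b is at about (0.4646, −0.3947).

Call:
servo_tool --motion '[0.2,-0.3,0.075,0.4,0.01,0.2,-0.3,0.075,0.9,0.01,0.2,-0.3,0.075,1,0.01]'

```text
time: 4.88
tool_pos: [0.4634, -0.3898, 0.1781]
tool_rot: [-0.005, 0.774, 0.633, -0.0]
contact_force: [-0.7, -0.1, -0.0]
gripper_width: 0.598
grasp_force: 0.0
```

Call:
servo_tool --motion '[0.2,0,0,0.4,0,0.2,0,0,0.8,0,0.2,0,0,0.8,0]'

```text
time: 5.25
tool_pos: [0.4641, -0.3905, 0.085]
tool_rot: [-0.003, 0.774, 0.633, -0.0]
contact_force: [0.1, 0.9, -0.5]
gripper_width: 0.599
grasp_force: 0.0
```

```bash
python3 - <<'E'
from h import *
np.set_printoptions(precision=4,suppress=True)
im,d,W,k=cloud("wrist"); cv2.imwrite("pics/w3.png",im[...,::-1])
s=manip.state();print(s["tool_pos"],s["tool_rot"])
im=im.astype(int);x,y,z=W[...,0],W[...,1],W[...,2]
near=(abs(x-.476)<.05)&(abs(y+.335)<.12)
for n,m in(("blue",near&(im[...,2]>im[...,0]+40)&(z>.03)),("black",near&(im.max(-1)<70)&(z>.02)&(z<.05))):
    m=cv2.morphologyEx(m.astype(np.uint8),cv2.MORPH_OPEN,np.ones((3,3)))
    q,l,st,_=cv2.connectedComponentsWithStats(m)
    for i in range(1,q):
        if st[i,4]>150:
            p=W[l==i]; r=cv2.minAreaRect(p[:,:2].astype(np.float32)); print(n,st[i],np.array(r[0]),np.array(r[1]),r[2])
E
```

```text
[ 0.4656 -0.3923  0.0881] [-0.0004  0.7742  0.633   0.    ]
blue [ 252   11  144   32 2842] [ 0.4867 -0.2881] [0.0125 0.0613] 77.93968200683594
blue [ 257  214  129   30 2027] [ 0.468  -0.3745] [0.0138 0.0613] 77.95442199707031
black [305   0  37  12 418] [ 0.4878 -0.2808] [0.0054 0.0154] 75.41641998291016
black [ 390   24   23  208 2372] [ 0.5109 -0.3382] [0.0855 0.0009] 78.20735931396484
black [ 306  243   31   65 1768] [ 0.4637 -0.3971] [0.0351 0.0149] 78.13190460205078
```

View pics/w3.png

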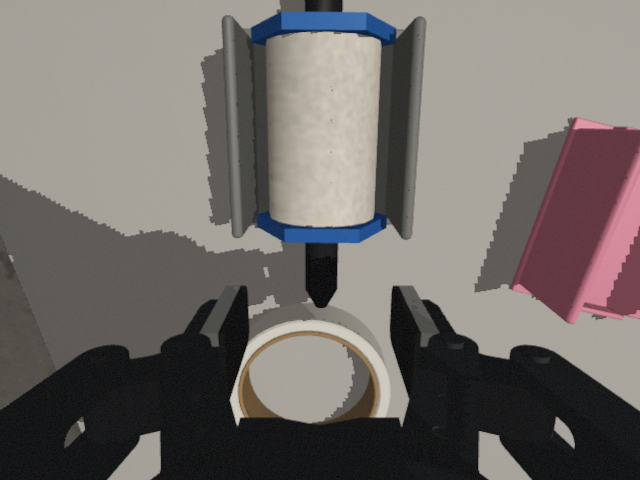

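Picture: the fingers (225,330)/(410,330) are centred on the free spindle end at (320,275), with the tape below them and clear. I go down and close.

Call:
servo_tool --motion '[0.2,-0.035,-0.01,0.35,0,0.2,-0.035,-0.01,0.62,0,0.2,-0.035,-0.01,0.62,0]'

```text
time: 5.68
tool_pos: [0.4636, -0.397, 0.014]
tool_rot: [-0.0, 0.774, 0.633, 0.0]
contact_force: [-0.9, -0.7, 0.1]
gripper_width: 0.595
grasp_force: 0.0
```

Call:
servo_tool --motion '[-1,0,0,0,0,-1,0,0,0,0,-1,0,0,0,0,-1,0,0,0,0,-1,0,0,0,0]'

```text
time: 6.3
tool_pos: [0.4647, -0.3989, 0.0161]
tool_rot: [0.002, 0.775, 0.632, 0.0]
contact_force: [-1.8, 0.5, 6.3]
gripper_width: 0.165
grasp_force: 58.4
```

Call:
servo_tool --motion '[-1,0,0,-0.05,0,-1,0,0,-0.1,0,-1,0,0,-0.15,0,-1,0,0,-0.2,0]'

```text
time: 6.8
tool_pos: [0.463, -0.3969, 0.0371]
tool_rot: [-0.0, 0.775, 0.632, -0.0]
contact_force: [0.4, 0.3, -1.2]
gripper_width: 0.163
grasp_force: 58.5
```

Call:
servo_tool --motion '[-1,0,0,-0.2,0,-1,0,0,-0.4,0,-1,0,0,-0.6,0,-1,0,0,-0.8,0,-1,0,0,-0.8,0]'

```text
time: 7.42
tool_pos: [0.4643, -0.3983, 0.1357]
tool_rot: [0.003, 0.775, 0.632, 0.0]
contact_force: [0.9, 0.2, -1.9]
gripper_width: 0.159
grasp_force: 58.6
```

```bash
python3 - <<'E'
from h import *
im,d,W,k=cloud("wrist"); im2,d2,W2,_=cloud("scene")
s=manip.state();print(s["tool_pos"],s["ft_torque"],s["contact_force"],s["gripper_width"])
x,y,z=W2[...,0],W2[...,1],W2[...,2]
a=im.astype(int);m=(a[...,2]>a[...,0]+40)&(W[...,2]>.03)&(abs(W[...,0]-.48)<.1)&(W[...,1]<-.2)
n,l,st,_=cv2.connectedComponentsWithStats(m.astype(np.uint8))
for i in range(1,n):
    if st[i,4]>100: print(st[i],np.median(W[l==i],0),W[l==i].max(0),W[l==i].min(0))
v=np.hstack([cv2.resize(im,(400,300)),cv2.resize(im2[260:400,300:487],(400,300))]); cv2.imwrite("pics/lift.png",v[...,::-1])
E
```

```text
[ 0.46292187 -0.39675325  0.13228513] [-0.11913585  0.07365435  0.00064048] [ 0.15792314  1.02257355 -1.96967663] 0.16098997471249496
[ 221  232  196   55 5346] [ 0.47005449 -0.37013663  0.17506271] [ 0.50072164 -0.36202122  0.17793018] [ 0.43894138 -0.38812804  0.14182841]
```

View pics/lift.png

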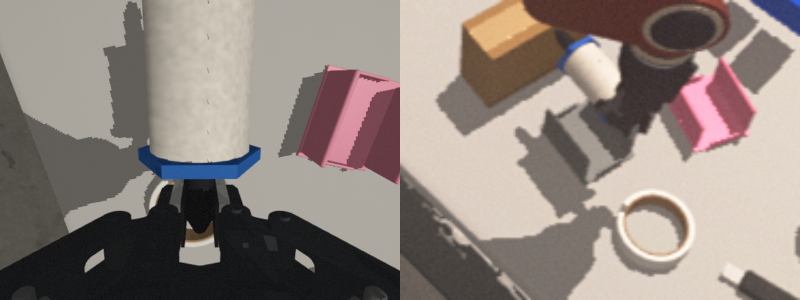

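Call:
servo_tool --motion '[-1,0,0,-0.3,0,-1,0,0,-0.6,0,-1,0,0,-0.85,0]'

```text
time: 7.9
tool_pos: [0.4627, -0.3966, 0.2341]
tool_rot: [-0.001, 0.775, 0.632, -0.0]
contact_force: [0.3, 0.7, -1.9]
gripper_width: 0.162
grasp_force: 58.8
```

Call:
servo_tool --motion '[-1,0.2,0,0,0,-1,0.5,0,0,0,-1,0.8,0,0,0,-1,1,0,0,0]'

```text
time: 8.4
tool_pos: [0.4863, -0.2759, 0.2312]
tool_rot: [-0.003, 0.774, 0.633, -0.0]
contact_force: [0.3, 0.4, -1.2]
gripper_width: 0.162
grasp_force: 58.8
```

Call:
servo_tool --motion '[-1,0.3,0,0,0,-1,0.6,0,0,0,-1,0.9,0,0,0,-1,1,0,0,0]'

```text
time: 8.9
tool_pos: [0.5101, -0.1588, 0.2317]
tool_rot: [-0.002, 0.774, 0.633, -0.001]
contact_force: [0.1, -0.6, -1.9]
gripper_width: 0.164
grasp_force: 58.8
```

Call:
servo_tool --motion '[-1,0.3,-0.02,0,-0.05,-1,0.6,-0.04,0,-0.1,-1,0.8,-0.06,0,-0.15,-1,0.91,-0.06,0,-0.187,-1,0.91,-0.06,0,-0.187]'

```text
time: 9.52
tool_pos: [0.5258, -0.0531, 0.2339]
tool_rot: [-0.0, 0.726, 0.688, -0.001]
contact_force: [-0.2, -0.1, -1.8]
gripper_width: 0.159
grasp_force: 58.8
```

```bash
python3 - <<'E'
from h import *
np.set_printoptions(precision=4,suppress=True)
im,d,W,k=cloud("wrist"); s=manip.state();print(s["tool_pos"],s["tool_rot"],s["ft_torque"],s["contact_force"],s["gripper_width"])
a=im.astype(int); zz=s["tool_pos"][2]
m=(a.min(-1)>110)&(W[...,2]>zz-.02)&(W[...,2]<zz+.1)
P=W[m]; print(m.sum(),np.median(P,0))
q=s["tool_rot"]; ax=np.array([2*q[1]**2-1,2*q[1]*q[2]]); t=(P[:,:2]-s["tool_pos"][:2])@ax
for lo in np.arange(.02,.12,.01):
    k=(t>=lo)&(t<lo+.01)
    if k.sum()>30: print(round(lo,2),k.sum(),np.percentile(P[k,2],97))
im,d,W,_=cloud("top"); x,y,z=W[...,0],W[...,1],W[...,2]
b=(x>.42)&(x<.63)&(y>-.09)&(y<.12)&(z>.008)&(z<.15)
print("bench obstacles",b.sum())
E
```

```text
[ 0.5259 -0.0537  0.2341] [-0.0003  0.7263  0.6873 -0.0006] [-0.1519  0.0044  0.0141] [ 0.2595 -0.679  -1.7591] 0.1621395234510773
42340 [0.53   0.012  0.2693]
0.03 4590 0.272409265927328
0.04 6001 0.2723400123656786
0.05 6367 0.27221680946083415
0.06 6798 0.27210924546926146
0.07 7321 0.27200159191420187
0.08 7820 0.27183530399309513
0.09 3216 0.27159844336803113
bench obstacles 5
```

Call:
servo_tool --motion '[-1,0,0,0.3,0,-1,0,0,0.6,0,-1,0,0,0.9,0,-1,0,0,1,0]'

```text
time: 10.12
tool_pos: [0.5243, -0.054, 0.1121]
tool_rot: [-0.002, 0.727, 0.687, -0.001]
contact_force: [-0.4, -0.3, -2.5]
gripper_width: 0.166
grasp_force: 58.8
```

Call:
servo_tool --motion '[-1,0,0,0.25,0,-1,0,0,0.5,0,-1,0,0,0.65,0,-1,0,0,0.77,0,-1,0,0,0.77,0]'

```text
time: 10.75
tool_pos: [0.5258, -0.0535, 0.0219]
tool_rot: [-0.001, 0.726, 0.687, -0.0]
contact_force: [0.0, 0.4, -2.0]
gripper_width: 0.167
grasp_force: 58.8
```

Call:
servo_tool --motion '[-1,0,0,0.02,0,-1,0,0,0.04,0,-1,0,0,0.055,0,-1,0,0,0.065,0]'

```text
time: 11.25
tool_pos: [0.5262, -0.0535, 0.0148]
tool_rot: [0.0, 0.726, 0.687, 0.0]
contact_force: [0.2, 0.4, -0.8]
gripper_width: 0.165
grasp_force: 58.8
```

Call:
servo_tool --motion '[-1,0,0,0.01,0,-1,0,0,0.015,0,-1,0,0,0.015,0]'

```text
time: 11.62
tool_pos: [0.5262, -0.0535, 0.013]
tool_rot: [0.0, 0.726, 0.687, 0.0]
contact_force: [-1.0, 0.1, -1.2]
gripper_width: 0.16
grasp_force: 58.9
```

Call:
servo_tool --motion '[-0.4,0,0,0,0,0,0,0,0,0,0.2,0,0,0,0,0.2,0,0,0,0]'

```text
time: 12.12
tool_pos: [0.5262, -0.0535, 0.013]
tool_rot: [0.0, 0.726, 0.687, 0.0]
contact_force: [0.6, -0.4, 0.1]
gripper_width: 0.598
grasp_force: 0.0
```

Call:
servo_tool --motion '[0.2,0,0,-0.3,0,0.2,0,0,-0.7,0,1,0.1,0,-1,0,1,0.2,0,-1,0]'

```text
time: 12.62
tool_pos: [0.5301, -0.0297, 0.1371]
tool_rot: [0.003, 0.726, 0.687, 0.002]
contact_force: [-0.0, 0.1, -0.3]
gripper_width: 0.987
grasp_force: 0.0
```

```bash
python3 - <<'E'
from h import *
np.set_printoptions(precision=4,suppress=True)
im,d,W,k=cloud("wrist"); cv2.imwrite("pics/laid.png",im[...,::-1])
s=manip.state();print(s["tool_pos"],s["tool_rot"],s["contact_force"])
im=im.astype(int);x,y,z=W[...,0],W[...,1],W[...,2]
near=(abs(x-.53)<.06)&(abs(y-.01)<.12)
for n,m in(("blue",near&(im[...,2]>im[...,0]+40)&(z>.03)&(z<.1)),("white",near&(im.min(-1)>110)&(z>.04)&(z<.06)),("black",near&(im.max(-1)<70)&(z>.02)&(z<.042))):
    m=cv2.morphologyEx(m.astype(np.uint8),cv2.MORPH_OPEN,np.ones((3,3)))
    q,l,st,_=cv2.connectedComponentsWithStats(m)
    for i in range(1,q):
        if st[i,4]>150:
            p=W[l==i]; r=cv2.minAreaRect(p[:,:2].astype(np.float32)); print(n,st[i],np.array(r[0]),np.array(r[1]),r[2],np.percentile(p[:,2],97))
E
```

```text
[ 0.5285 -0.0281  0.1345] [0.001  0.726  0.6877 0.0013] [ 0.1633 -0.1115  0.0866]
blue [ 261   74  103   16 1314] [0.5319 0.0559] [0.0063 0.0569] 87.39036560058594 0.054186226688551206
blue [ 267  221   95   21 1077] [ 0.5282 -0.0258] [0.0066 0.0573] 87.14738464355469 0.0542286637937911
white [ 279   88   72  142 9678] [0.5305 0.0147] [0.0757 0.0406] 87.0163803100586 0.05152337180386473
black [ 297    0   29   74 1914] [0.5328 0.0799] [0.0377 0.0153] 87.05604553222656 0.03474734933014062
black [ 302  242   24   51 1084] [ 0.5263 -0.0521] [0.0353 0.0146] 86.64508819580078 0.03470801017274197
```

View pics/laid.png

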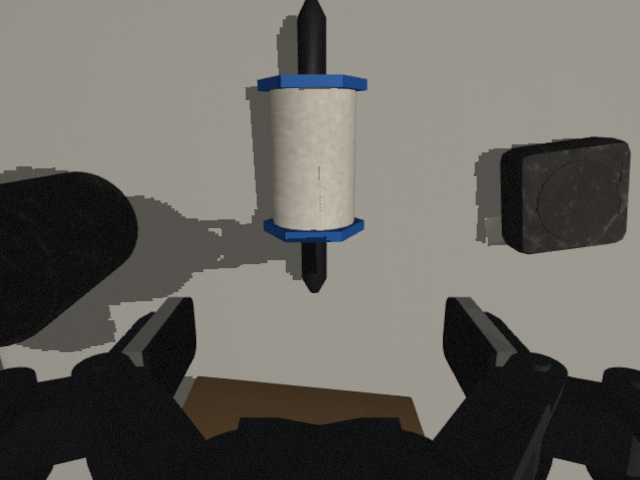

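Picture: the roll lies level on the bench, axis 27 mm high, white part centred at pixel (313,160). The tape measure at (565,195) and the cup at (60,250) are well clear. I take it round the white roll.

Call:
servo_tool --motion '[1,0.36,-0.007,0,0,1,0.36,-0.007,0.35,0,1,0.36,-0.007,0.7,0,1,0.36,-0.007,0.9,0,1,0.36,-0.007,1,0]'

```text
time: 13.3
tool_pos: [0.5261, 0.014, 0.0092]
tool_rot: [-0.002, 0.726, 0.687, -0.002]
contact_force: [-0.1, 0.1, 0.4]
gripper_width: 1.004
grasp_force: 0.0
```

Call:
servo_tool --motion '[1,0,0,0.05,0,1,0,0,0.05,0,1,0,0,0.05,0]'

```text
time: 13.68
tool_pos: [0.53, 0.0135, 0.0081]
tool_rot: [0.001, 0.726, 0.687, 0.001]
contact_force: [0.4, 1.1, 0.7]
gripper_width: 1.001
grasp_force: 0.0
```

Call:
servo_tool --motion '[-1,0,0,0,0,-1,0,0,0,0,-1,0,0,0,0,-1,0,0,0,0,-1,0,0,0,0]'

```text
time: 14.3
tool_pos: [0.5298, 0.0136, 0.0078]
tool_rot: [0.001, 0.726, 0.687, 0.001]
contact_force: [-0.4, 0.4, 5.6]
gripper_width: 0.567
grasp_force: 62.2
```

Call:
servo_tool --motion '[-1,0,0,-0.15,0,-1,0,0,-0.4,0,-1,0,0,-0.7,0,-1,0,0,-1,0]'

```text
time: 14.8
tool_pos: [0.5281, 0.0138, 0.1278]
tool_rot: [-0.001, 0.726, 0.687, -0.0]
contact_force: [0.4, 1.1, -2.0]
gripper_width: 0.569
grasp_force: 62.3
```

Call:
servo_tool --motion '[-1,0,0,-0.2,0,-1,0,0,-0.5,0,-1,0,0,-0.6,0,-1,0,0,-0.6,0]'

```text
time: 15.3
tool_pos: [0.5291, 0.0137, 0.1993]
tool_rot: [0.0, 0.726, 0.687, 0.0]
contact_force: [0.1, -0.2, -2.3]
gripper_width: 0.573
grasp_force: 62.3
```

```bash
cat > held.py <<'E'
from h import *
np.set_printoptions(precision=4,suppress=True)
im,d,W,k=cloud("wrist"); s=manip.state(); T=s["tool_pos"]; q=s["tool_rot"]; print(T,q,s["contact_force"],s["ft_torque"],s["gripper_width"])
a=im.astype(int)
z=W[...,2]; near=(np.hypot(W[...,0]-T[0],W[...,1]-T[1])<.12)&(z>T[2]-.02)&(z<T[2]+.08)
ax=np.array([2*q[1]**2-1,2*q[1]*q[2]]); pe=np.array([2*q[1]*q[2],2*q[2]**2-1])
def show(n,m):
    m=cv2.morphologyEx(m.astype(np.uint8),cv2.MORPH_OPEN,np.ones((3,3)))
    c,l,st,_=cv2.connectedComponentsWithStats(m)
    for i in range(1,c):
        if st[i,4]>100:
            p=W[l==i]; t=(p[:,:2]-T[:2])@ax; u=(p[:,:2]-T[:2])@pe
            print(n,st[i],"along %.4f..%.4f mid-perp %.4f..%.4f z97-T %.4f"%(*np.percentile(t,[1,99]),*np.percentile(u,[1,99]),np.percentile(p[:,2],97)-T[2]))
show("blue",near&(a[...,2]>a[...,0]+40))
show("white",near&(a.min(-1)>110))
show("black+y",near&(a.max(-1)<70)&(((W[...,:2]-T[:2])@ax)>.04))
E
python3 held.py
```

```text
[0.5284 0.0137 0.1979] [-0.0005  0.7263  0.6874 -0.0005] [ 0.5234 -0.9926 -2.7126] [0.0235 0.0284 0.0108] 0.5682854419361679
blue [ 214  182  210   57 9061] along 0.0395..0.0457 mid-perp -0.0282..0.0297 z97-T 0.0476
white [  240   227   163   112 12678] along 0.0130..0.0382 mid-perp -0.0197..0.0238 z97-T 0.0451
white [325 386  28  16 179] along -0.0088..-0.0036 mid-perp 0.0025..0.0101 z97-T 0.0451
white [303 391  20  19 199] along -0.0101..-0.0040 mid-perp -0.0034..0.0017 z97-T 0.0454
white [378 394  16  24 285] along -0.0238..0.0110 mid-perp 0.0130..0.0245 z97-T 0.0732
black+y [ 290   43   56  156 7831] along 0.0457..0.0852 mid-perp -0.0070..0.0081 z97-T 0.0283
```

Call:
servo_tool --motion '[-1,0.3,-0.08,0,0,-1,0.6,-0.16,0,0,-1,0.9,-0.24,0,0,-1,0.96,-0.25,0,0]'

```text
time: 15.85
tool_pos: [0.5036, 0.1318, 0.1964]
tool_rot: [-0.001, 0.725, 0.688, -0.002]
contact_force: [0.2, -0.2, -2.1]
gripper_width: 0.568
grasp_force: 62.3
```

Call:
servo_tool --motion '[-1,0.3,-0.08,0,0,-1,0.6,-0.16,0,0,-1,0.9,-0.24,0,0,-1,0.96,-0.25,0,0,-1,0.96,-0.25,0,0]'

```text
time: 16.48
tool_pos: [0.4815, 0.2464, 0.1978]
tool_rot: [-0.0, 0.726, 0.687, -0.001]
contact_force: [-0.5, -1.2, -1.7]
gripper_width: 0.567
grasp_force: 62.3
```

Call:
servo_tool --motion '[-1,0,0,0.25,0,-1,0,0,0.5,0,-1,0,0,0.5,0]'

```text
time: 16.85
tool_pos: [0.4799, 0.2449, 0.1355]
tool_rot: [-0.001, 0.727, 0.687, -0.003]
contact_force: [-1.2, 0.5, -0.5]
gripper_width: 0.566
grasp_force: 62.4
```

```bash
cat >> held.py <<'E'
cv2.imwrite("pics/over.png",im[...,::-1])
C=np.array([.4827,.2488]); D=np.abs(W[...,:2]-C)
m=(D[...,0]<.07)&(D[...,1]<.14)&(abs(z-.012)<.004); P=W[m][:,:2]; r=cv2.minAreaRect(P.astype(np.float32)); print("base",m.sum(),r)
o=(a[...,0]>a[...,2]+80)&(a[...,0]>120)&(z<.11)&(z>.06)
print("orange",o.sum(),np.median(W[o],0),"rel tool",np.percentile((W[o][:,:2]-T[:2])@ax,[1,99]),np.percentile((W[o][:,:2]-T[:2])@pe,[1,99]))
E
python3 held.py
```

```text
[0.4812 0.2456 0.1377] [-0.0004  0.7268  0.6869 -0.0015] [-0.2268 -0.3702 -1.4989] [ 0.0273  0.0328 -0.0384] 0.5699501077746519
blue [ 214  182  210   57 9064] along 0.0389..0.0451 mid-perp -0.0301..0.0278 z97-T 0.0438
white [  243   227   160   101 12419] along 0.0138..0.0375 mid-perp -0.0205..0.0220 z97-T 0.0414
white [324 345  16   8 115] along 0.0062..0.0092 mid-perp 0.0005..0.0045 z97-T 0.0414
white [378 393  17  25 273] along -0.0247..0.0102 mid-perp 0.0114..0.0229 z97-T 0.0694
black+y [ 290   43   57  156 7901] along 0.0450..0.0845 mid-perp -0.0088..0.0064 z97-T 0.0244
base 15923 ((0.4865519404411316, 0.31831732392311096), (0.09974124282598495, 0.0995779037475586), 86.68048858642578)
orange 389 [0.4933 0.3382 0.0935] rel tool [0.0866 0.0963] [-0.0077  0.0099]
```

View pics/over.png

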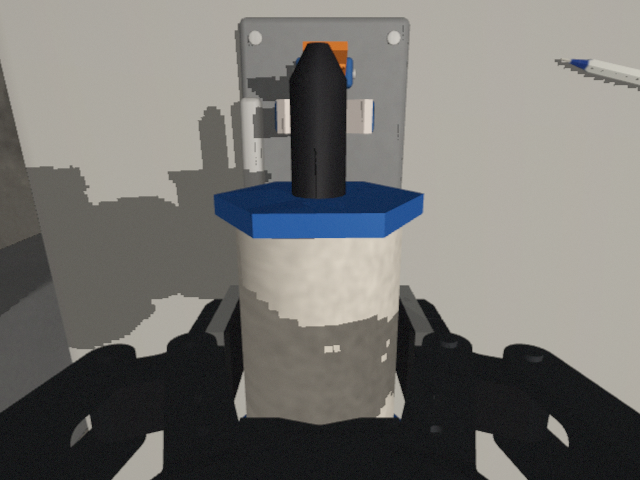

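Call:
servo_tool --motion '[-1,0,0,0,0,-1,0,0,0,0]'

```text
time: 17.15
tool_pos: [0.4829, 0.2471, 0.1407]
tool_rot: [0.001, 0.726, 0.687, 0.001]
contact_force: [-0.6, 0.9, -1.1]
gripper_width: 0.569
grasp_force: 62.4
```

```bash
sed -i '/imwrite/d' held.py; python3 held.py
```

```text
[0.4826 0.2472 0.1405] [0.0005 0.7263 0.6874 0.0011] [-0.3155  0.5897 -2.4686] [ 0.0209  0.07   -0.0217] 0.5638084543968134
blue [ 214  182  210   56 9054] along 0.0395..0.0456 mid-perp -0.0287..0.0291 z97-T 0.0464
white [  244   227   159   100 12619] along 0.0139..0.0381 mid-perp -0.0191..0.0232 z97-T 0.0439
white [380 394  15  24 252] along -0.0243..0.0102 mid-perp 0.0129..0.0240 z97-T 0.0364
black+y [ 290   43   56  156 7886] along 0.0456..0.0851 mid-perp -0.0075..0.0077 z97-T 0.0271
base 14729 ((0.48672330379486084, 0.3201252520084381), (0.0961652621626854, 0.09964755177497864), 86.46845245361328)
orange 91 [0.4805 0.3399 0.0942] rel tool [0.0902 0.0945] [-0.009   0.0085]
```

Call:
servo_tool --motion '[-1,0,0,0.2,0,-1,0,0,0.4,0,-1,0,0,0.54,0,-1,0,0,0.54,0]'

```text
time: 17.7
tool_pos: [0.481, 0.2469, 0.0731]
tool_rot: [-0.0, 0.726, 0.687, -0.001]
contact_force: [-0.3, 0.3, -2.0]
gripper_width: 0.568
grasp_force: 62.5
```

Call:
servo_tool --motion '[-1,0,0,0.04,0,-1,0,0,0.08,0,-1,0,0,0.12,0,-1,0,0,0.12,0]'

```text
time: 18.2
tool_pos: [0.4844, 0.2478, 0.0624]
tool_rot: [0.001, 0.726, 0.687, 0.003]
contact_force: [2.2, -0.2, 3.5]
gripper_width: 0.57
grasp_force: 63.2
```

Call:
servo_tool --motion '[-1,0,0,0.04,0,-1,0,0,0.08,0,-1,0,0,0.08,0]'

```text
time: 18.58
tool_pos: [0.4837, 0.2473, 0.0518]
tool_rot: [0.001, 0.726, 0.687, 0.002]
contact_force: [2.6, -3.6, 3.1]
gripper_width: 0.561
grasp_force: 63.1
```

Call:
servo_tool --motion '[-1,0,0,0.04,0,-1,0,0,0.08,0,-1,0,0,0.08,0]'

```text
time: 18.95
tool_pos: [0.4819, 0.2471, 0.0406]
tool_rot: [0.0, 0.726, 0.687, -0.0]
contact_force: [0.6, -0.7, 5.5]
gripper_width: 0.566
grasp_force: 63.7
```

Call:
servo_tool --motion '[-1,0,0,0.02,0,-1,0,0,0.03,0,-1,0,0,0.03,0]'

```text
time: 19.32
tool_pos: [0.482, 0.2471, 0.0404]
tool_rot: [-0.0, 0.726, 0.687, -0.001]
contact_force: [-8.7, -5.5, 26.2]
gripper_width: 0.568
grasp_force: 65.9
```

```bash
python3 held.py; python3 - <<'E'
from h import *
im,d,W,_=cloud("top"); im2,_,W2,_=cloud("scene")
for n,i,w in(("top",im,W),("scene",im2,W2)):
    a=i.astype(int); o=(a[...,0]>a[...,2]+80)&(a[...,0]>150)&(w[...,2]>.06)&(w[...,2]<.11)&(abs(w[...,0]-.48)<.06)
    for s in(1,-1):
        m=o&((w[...,1]-.248)*s>0)&(abs(w[...,1]-.248)<.13)
        if m.sum(): print(n,s,m.sum(),np.median(w[m],0))
E
```

```text
[0.482  0.2471 0.0404] [-0.      0.7263  0.6873 -0.001 ] [-8.8778 -5.0373 25.4396] [-1.2771  1.619  -0.3547] 0.5654922257024044
blue [349  28  17  47 369] along 0.0819..0.0961 mid-perp 0.0108..0.0161 z97-T -0.0124
blue [274  30  18  45 307] along 0.0821..0.0955 mid-perp -0.0152..-0.0096 z97-T -0.0124
blue [ 215  182  210   57 9221] along 0.0395..0.0456 mid-perp -0.0286..0.0293 z97-T 0.0465
white [ 186   91   38   98 2366] along 0.0419..0.0761 mid-perp -0.0479..-0.0366 z97-T -0.0151
white [ 233   91   58   63 3224] along 0.0579..0.0736 mid-perp -0.0229..-0.0086 z97-T 0.0267
white [ 348   92   59   62 3401] along 0.0578..0.0735 mid-perp 0.0088..0.0236 z97-T 0.0266
white [194 200  18  44 556] along 0.0199..0.0362 mid-perp -0.0482..-0.0419 z97-T -0.0152
white [  243   229   161   103 12664] along 0.0134..0.0381 mid-perp -0.0192..0.0232 z97-T 0.0439
white [377 398  17  20 225] along -0.0238..0.0110 mid-perp 0.0122..0.0238 z97-T 0.0717
black+y [ 291   64   58  135 7264] along 0.0457..0.0801 mid-perp -0.0073..0.0080 z97-T 0.0272
base 27889 ((0.4835855960845947, 0.2658570110797882), (0.18049757182598114, 0.0993911400437355), 86.80593872070312)
orange 4650 [0.4875 0.332  0.0857] rel tool [0.0798 0.0891] [-0.0083  0.0091]
top -1 24 [0.47459966 0.15916926 0.09043963]
scene 1 31 [0.48802464 0.33154786 0.08855052]
scene -1 11 [0.47846163 0.156692   0.09632319]
```

Call:
servo_tool --motion '[-1,0,0,-0.02,0,-1,0,0,-0.025,0,-1,0,0,-0.025,0]'

```text
time: 19.85
tool_pos: [0.482, 0.2471, 0.0406]
tool_rot: [0.0, 0.726, 0.687, -0.0]
contact_force: [-0.6, -1.1, 7.2]
gripper_width: 0.566
grasp_force: 63.7
```

Call:
servo_tool --motion '[0.5,0,0,0,0,1,0,0,0,0,1,0,0,0,0,1,0,0,0,0]'

```text
time: 20.35
tool_pos: [0.4814, 0.247, 0.0395]
tool_rot: [-0.0, 0.726, 0.687, -0.0]
contact_force: [0.8, -0.5, -0.0]
gripper_width: 1.001
grasp_force: 0.0
```

Call:
servo_tool --motion '[1,0,0,-0.15,0,1,0,0,-0.4,0,1,0,0,-0.7,0,1,0,0,-1,0]'

```text
time: 20.85
tool_pos: [0.4819, 0.2471, 0.1625]
tool_rot: [0.0, 0.726, 0.687, 0.001]
contact_force: [0.4, -0.6, -0.5]
gripper_width: 1.003
grasp_force: 0.0
```

Call:
servo_tool --motion '[1,0,0,-0.4,0,1,-0.1,0,-0.8,0,1,-0.3,0,-0.9,0,1,-0.3,0,-0.9,0]'

```text
time: 21.35
tool_pos: [0.4806, 0.2106, 0.2713]
tool_rot: [0.001, 0.727, 0.687, 0.002]
contact_force: [0.5, 0.9, 0.1]
gripper_width: 1.002
grasp_force: 0.0
```

```bash
python3 - <<'E'
from h import *
np.set_printoptions(precision=4,suppress=True)
im,d,W,_=cloud("wrist"); cv2.imwrite("pics/final.png",im[...,::-1])
a=im.astype(int); z=W[...,2]; n=(abs(W[...,0]-.4827)<.07)&(abs(W[...,1]-.2488)<.14)
for t,m in(("blue",n&(a[...,2]>a[...,0]+40)&(z>.075)),("white",n&(a.min(-1)>110)&(z>.075)),("black",n&(a.max(-1)<70)&(z>.055)&(z<.075)),("orange",n&(a[...,0]>a[...,2]+80)&(z>.07))):
    m=cv2.morphologyEx(m.astype(np.uint8),cv2.MORPH_OPEN,np.ones((3,3)))
    c,l,st,_=cv2.connectedComponentsWithStats(m)
    for i in range(1,c):
        if st[i,4]>30:
            p=W[l==i]; r=cv2.minAreaRect(p[:,:2].astype(np.float32)); print(t,st[i],np.array(r[0]),np.array(r[1]),np.percentile(p[:,2],[50,97]))
print(manip.state()["contact_force"])
E
```

```text
blue [290  99  56   9 494] [0.4852 0.2891] [0.0058 0.0422] [0.0857 0.0874]
blue [291 205  54  10 403] [0.4804 0.2076] [0.0063 0.0434] [0.0859 0.0876]
white [ 294  108   49   99 4463] [0.4828 0.2479] [0.0755 0.0382] [0.0822 0.0848]
black [307  52  21  47 913] [0.4859 0.3107] [0.0344 0.016 ] [0.0656 0.0679]
black [308 216  19  35 590] [0.4785 0.1831] [0.0318 0.0157] [0.0658 0.0679]
orange [305  24  25  17 407] [0.4874 0.3366] [0.0096 0.0169] [0.092  0.0954]
orange [306  42  23  10 204] [0.487  0.3289] [0.005  0.0164] [0.0779 0.0827]
orange [307 251  21  25 513] [0.4773 0.1634] [0.0149 0.0168] [0.0875 0.0956]
[ 0.8455  0.3304 -0.1569]
```

View pics/final.png

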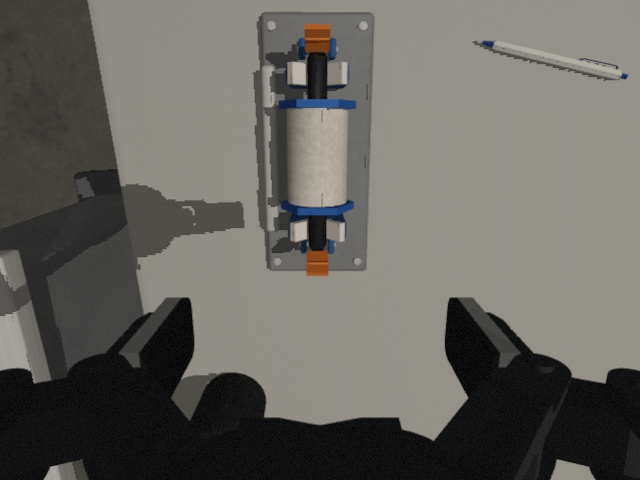

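The roll is home. Both spindle tops measure 68 mm, so the axis is at 60 mm and level. The orange noses at pixels (317,38) and (317,262) sit over the spindle ends, upright at 95 mm.

```bash
python3 -c "
from plant import job_done
print(job_done())"
```

```text
the job is handed in; nothing more can be done
None
```

The label roll is loaded in the dispenser, level and fully home with both clips snapped over the spindle ends, and the job is handed in at about 21 s of the 64 s limit; I did not re-measure the four bystanders at the end.

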